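# Put the bench trays back in order

### The job

The things from the bench trays were put back carelessly and some stand in each other's place. Sort them out so that each stands upright on the floor of its own tray: the solder spool in the large round tray, the finned heat sink in the square tray, the black loupe in the small round tray and the little open parts box in the oblong tray, which is empty now and may serve as a parking spot on the way. Leave the other things on the bench where they are.

Things in the scene. Friction and masses are not known exactly. Their poses are not given: they have to be found in the camera images.
- spool_c (a point): Solder spool: grey wire on a reel with black round flanges, standing upright; diameter 58 mm, height 50 mm, about 0.28 kg, solid to the touch at its full diameter. At the start it is perched on the rim of the small round tray, over the opening. This point is its centre, half-way up; z along its axis. It belongs in the large round tray.
- sink_c (a point): Finned heat sink of bare white metal, 40 x 40 x 21 mm, fins upward; it can be gripped across either pair of sides. This point is its centre, half-way up; x and y square to its sides, z up. At the start it is in the large round tray or already in the square tray. It belongs in the square tray.
- eyeglass_c (a point): Watchmaker's loupe: black, round, slightly tapered, standing on its rim, diameter 34 mm, height 26 mm. This point is its centre, half-way up; z along its axis. At the start it is in the large round tray or in the square tray, whichever the heat sink is not in. It belongs in the small round tray.
- cup_c (a point): Little yellow open-topped parts box of plastic with 2 mm walls, 40 mm (its x) x 60 mm (its y) x 26 mm high, standing by itself on the bench at the start. This point is its centre, half-way up. Grip it from outside across the 40 mm width. It belongs in the oblong tray, long side along the tray's long side.
- tray_large_round: Large round tray of bare aluminium with a cork lining: opening 80 mm across, outside 98 mm. Fixed to the bench. Origin: centre of its underside, on the bench top; z up. Its floor is 3 mm and its rim 9 mm above the bench. Home of the solder spool.
- tray_square: Square aluminium tray with a cork lining: opening 57 x 57 mm, outside 73 x 73 mm. Fixed to the bench. Origin: centre of its underside, on the bench top; z up. Its floor is 3 mm and its rim 9 mm above the bench. x and y square to its sides. Home of the heat sink.
- tray_small_round: Small round aluminium tray with a cork lining and a wide rim: opening 50 mm across, outside 78 mm; too small for the spool, which stands on its rim at the start. Fixed to the bench. Origin: centre of its underside, on the bench top; z up. Its floor is 3 mm and its rim 9 mm above the bench. Home of the loupe.
- tray_oblong: Oblong aluminium tray with a cork lining: opening 58 mm (its x) x 78 mm (its y), outside 74 x 94 mm; empty at the start, and the heat sink or the loupe fits into it too. Fixed to the bench. Origin: centre of its underside, on the bench top; z up. Its floor is 3 mm and its rim 9 mm above the bench. Home of the parts box.
- cleaner_c (a point): Bystander, not to be disturbed: round black tin of brass wool (soldering-tip cleaner), diameter 66 mm, height 34 mm, loose on the bench. This point is its centre, half-way up.
- jar_c (a point): Bystander, not to be disturbed: white jar with a green screw lid, diameter 46 mm, height 40 mm, loose on the bench. This point is its centre, half-way up.
Not all that is in view belongs to the job. What is shaped like the part that bears eyeglass_c but pink or yellow is not meant.

How it is judged:
By the outcome, as a careful person would: the job done as asked, in the order asked, and still so for the second after the job is handed in, with the robot touching nothing.
It also fails if it takes over 128 s, if anything falls off the work surface, if the arm or the gripper's body presses on something with over 40 N, if the wrist force passes 120 N, or if a joint passes its speed limit or range.

### The arm

A 6-joint arm with a two-finger parallel gripper is mounted at the origin on a cart in front of the work surface, level with it; the furniture and walls round the work are solid. World frame = base frame: x ahead of the robot, y to its left, z up, the work surface at z = 0. Lengths are in m, angles in rad, forces in N, time in s.
With the tool pointing down it reaches from about 0.325 to 0.875 m from the base axis. Payload 4.4 kg.
Tool frame: the origin (TCP) lies between the finger pads; the fingertips stand ahead of it and the grasp point (between the pads) lies 3 mm ahead of it (arm.finger_overhang is the z of the fingertips in the tool frame, in m); z points along the fingers, y is the line along which they close (so a half turn about z gives the same grasp; the last joint's range is limited). The gripper opens to 85 mm and grips with 20 to 120 N. Pads are 22 mm wide; open, the fingers measure 114 mm over their backs; the gripper's body (76 mm by 85 mm) begins 54 mm behind the grasp point. The pads swing forward as they close: fully open they stand 13 mm farther back than shut.
Start: joints at [-1.456, 0.207, 1.542, -0, 1.393, -0.15], TCP at [0.151, -0.555, 0.253] pointing down, gripper open.
Joint ranges: [-2.73, 2.73], [-0.86, 2.22], [0.23, 2.46], [-1.11, 4.25], [0.08, 2.63], [-2.82, 2.82]. Speed limits (rad/s): [2.79, 2.79, 3.14, 3.14, 3.14, 3.14].

### API

Orientations are given as a unit quaternion [x, y, z, w].
In Python, from station import arm gives the robot as it stands.
- The arm moves only by the tool drive_tool, never from a script. Its argument "increments" is a list of rows, each a list of 3 entries, a list of its own where there are three numbers: the shift along the tool's x, y, z in mm, then the turn about the tool's z in rad, then the closure, from -1 (fully open) to 1 (shut), so that 0 is half open. In form: [[[tx, ty, tz], spin, jaw], ...]. A call has 1 to 5 rows; each row shifts and turns the commanded pose from where the row before left it, along the tool's axes as they then stand; what a row does not reach is not made up. A row lasts 1/10 s, in which the tool goes at most 50 mm and 8.59 degrees, less where a joint would pass 70% of its speed; a pose out of reach is approached as far as the arm can. A call with a gripper value outside its range is refused whole. The fingers move at their own pace and stop on an object; the grip force is fixed at half the most. Time passes only in rows, so rows that do not move let the fingers close. It gives the time, the measured TCP pose, the force, the opening and the grip force at its end, in the units of the state.
- arm.get_obs(): the state, without advancing time (a new reading comes with each control period).
- arm.camera(name): name is "side" or "top" or "wrist"; returns (picture, depth): 420x560x3 uint8, red, green, blue; 420x560 float32, m along the optical axis (not along the pixel's ray), 0 where there is no reading.
- arm.camera_model(name): a dict with "vertical_fov" (degrees; the focal length in pixels is half the picture's height over the tangent of half this angle, whatever the lens; pixels are square), "cx", "cy" (the principal point, pixels), "R" (3x3) and "t" (3): a world point X has camera coordinates R X + t; the wrist camera has in their place "T_tool_cam" (4x4, takes a point from camera to tool coordinates, whose origin is the TCP and whose axes are the flange's). Camera axes: x right, y down, z forward; pixel columns grow to the right and rows downward; lengths in m; the calibration is good to about 2 mm. A picture is of the moment at which its call begins: read the wrist's pose just before it. camera_model takes no time and is no camera call.
- arm.sign_off(): hands the job in; it is judged then, once.
Trained networks look in the newest picture that a camera, given by its name, has taken for a name from the list of things; names that differ only in an ending like _2 or _b are one class to them, and where a whole thing is asked for, a point or a joint stands for the part that bears it (a point fixed in the world has none). Each returns a list of dicts, best first, with "score" (0 to 1); they miss things now and then, are a little off and sometimes report something else, mostly with a low value. They report only what shows in the picture. A call takes as long as a camera call. They do not tell look-alikes from the thing itself.
- arm.masks_of(camera, label): "pixels" (420x560 bool, what is visible of it) and "rect" ([left, top, right, bottom] in pixels, round what is visible of it).
- arm.place_of(camera, label): "xy" ([column, row] in pixels: a listed point, or the origin of a listed thing).
The state is a dict: "time_s": time; "q": joint angles; "joint_vel": joint speeds; "tau": joint torques, N m; "tcp_pos": TCP position; "ee_rot": TCP orientation; "force": force on the tool from outside, world axes, zero at the start; "wrist_torque": the same for the moment, N m; "width": finger opening in m; "gripper_force": force on a finger pad.
Only numpy, scipy, OpenCV 4.12 (cv2) and the standard library are available. Lean on these libraries where they do the work, as an engineer would, in place of code of your own. Each camera call takes 0.05 s, during which the arm holds its last target. There are 200 camera calls.

## Working session

There is one attempt and no reset: what is moved stays moved. The work goes in short steps, Python scripts to look and compute and a tool call to move; the robot and the scene stay as the last step left them, time stands still between calls to the robot, and variables do not carry over. Pictures are saved under pics/ and viewed, at most 14 in all, crops included, and the job is handed in when it is done.

Besides the shell and the picture viewer there is one more tool, called after "Request:" as name(argument=value, ...) on one line, values as JSON. drive_tool: Moves the arm, as the interface text tells. Its arguments: {"type":"object","properties":{"increments":{"type":"array"}},"required":["increments"]}

```bash
ls; mkdir -p pics
cat > h.py <<'E'
import numpy as np, cv2
from station import arm
from scipy.spatial.transform import Rotation as Rn
def K(m): 
    f=210/np.tan(np.radians(m["vertical_fov"])/2); return f,m["cx"],m["cy"]
def shot(name):
    o=arm.get_obs(); p,d=arm.camera(name); m=arm.camera_model(name)
    if "R" in m: R=np.array(m["R"]).T; t=-R@np.array(m["t"])
    else:
        Rt=Rn.from_quat(o["ee_rot"]).as_matrix(); T=np.array(m["T_tool_cam"])
        R=Rt@T[:3,:3]; t=Rt@T[:3,3]+np.array(o["tcp_pos"])
    return p,d,K(m),R,t
def cloud(s):
    p,d,(f,cx,cy),R,t=s
    v,u=np.mgrid[:420,:560]
    c=np.stack([(u-cx)/f*d,(v-cy)/f*d,d],-1)
    return c@R.T+t
def ray(s,uv,z):
    p,d,(f,cx,cy),R,t=s
    r=R@np.array([(uv[0]-cx)/f,(uv[1]-cy)/f,1]); return t+r*(z-t[2])/r[2]
def save(p,n): cv2.imwrite("pics/"+n,p[...,::-1])
E
python3 - <<'E'
from h import *
print(arm.get_obs()); print(arm.finger_overhang)
for n in("top","side"):
    s=shot(n); save(s[0],n+"0.png"); np.savez(n+"0.npz",X=cloud(s),p=s[0])
    print(n,K(arm.camera_model(n)),s[4])
    for l in ["spool_c","sink_c","eyeglass_c","cup_c","tray_large_round","tray_square","tray_small_round","tray_oblong","cleaner_c","jar_c"]:
        r=arm.place_of(n,l)
        print(l,[(np.round(x["xy"]),round(x["score"],2),np.round(ray(s,x["xy"],0.02 if l[-2:]=="_c" else 0.),3)) for x in r[:4]])
E
```

```text
pics
{'time_s': 0.0, 'q': array([-1.45553457e+00,  2.07456844e-01,  1.54298022e+00, -2.31023942e-05,
        1.39351005e+00, -1.50502654e-01]), 'joint_vel': array([ 0.00010078,  0.0001478 ,  0.00140935,  0.00148652,  0.00017876,
       -0.00097617]), 'tau': array([ 4.90760049e-04, -3.83036077e+01, -2.91596103e+01, -4.99503449e-05,
        1.05583604e-02,  2.08755193e-05]), 'tcp_pos': array([ 0.15091899, -0.55409188,  0.25209234]), 'ee_rot': array([ 9.91183185e-01,  1.32493427e-01,  9.37623350e-06, -1.17724518e-03]), 'force': array([ 0.21223058, -0.16164212, -0.31961812]), 'wrist_torque': array([-0.01900587, -0.0046042 , -0.02938829]), 'gripper_force': 0.0, 'width': 0.085648765845549}
0.022
top (np.float64(419.6109989014967), 276.53157898967663, 203.81742344581735) [ 0.43848944 -0.05971929  1.23983456]
spool_c [(array([299., 172.]), 0.68, array([ 0.648, -0.1  ,  0.02 ]))]
sink_c [(array([236., 218.]), 0.75, array([0.507, 0.081, 0.02 ])), (array([239., 218.]), 0.57, array([0.508, 0.07 , 0.02 ]))]
eyeglass_c [(array([345., 219.]), 0.55, array([ 0.515, -0.239,  0.02 ])), (array([392., 22
[... 1177 characters left out ...]
02 ]))]
cup_c [(array([242., 175.]), 0.53, array([0.482, 0.231, 0.02 ])), (array([296., 167.]), 0.49, array([0.665, 0.264, 0.02 ]))]
tray_large_round [(array([286., 268.]), 0.91, array([ 0.512, -0.255,  0.   ]))]
tray_square [(array([256., 203.]), 0.52, array([0.5  , 0.066, 0.   ]))]
tray_small_round [(array([321., 227.]), 0.66, array([ 0.637, -0.104,  0.   ]))]
tray_oblong [(array([266., 231.]), 0.86, array([ 0.5  , -0.091,  0.   ]))]
cleaner_c [(array([322., 210.]), 0.7, array([ 0.656, -0.05 ,  0.02 ])), (array([300., 166.]), 0.57, array([0.678, 0.263, 0.02 ]))]
jar_c [(array([351., 253.]), 0.78, array([ 0.656, -0.258,  0.02 ])), (array([286., 262.]), 0.6, array([ 0.511, -0.26 ,  0.02 ]))]
```

View pics/top0.png

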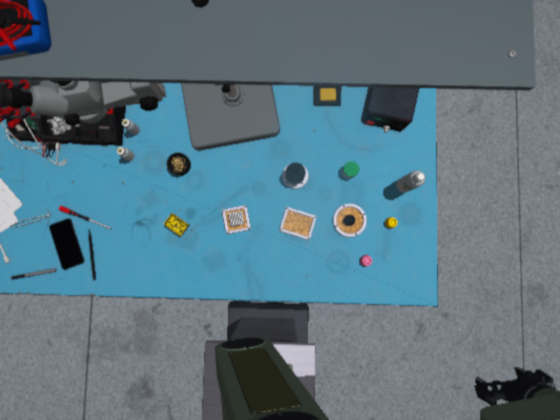

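View pics/side0.png

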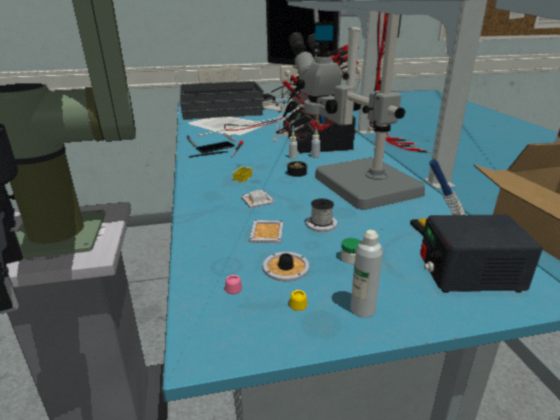

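Top picture: the loupe candidates are black in the large round tray (349,220), pink (366,261) and yellow (392,223), so I take the black one. The spool on the small round tray is at (295,175); the brass-wool tin at (178,163) looks similar. The sink is already in the square tray (236,219), the oblong tray is empty (298,222) and the parts box is at (176,225). The side picture agrees: black loupe (286,262), spool (322,212).

```bash
cat >> h.py <<'E'
def go(x,y,z,yaw=None):
    "remaining tool shift (mm) at the current yaw, after the spin, and the spin"
    o=arm.get_obs(); M=Rn.from_quat(o["ee_rot"]).as_matrix(); psi=np.arctan2(M[1,0],M[0,0])
    d=np.array([x,y,z])-o["tcp_pos"]; sp=0
    if yaw is not None: sp=-(yaw-psi); sp=(sp+np.pi/2)%np.pi-np.pi/2
    M2=M@Rn.from_rotvec([0,0,sp]).as_matrix()
    print("t",round(o["time_s"],2),"tcp",np.round(o["tcp_pos"],4),"yaw",round(psi,3),"q6",round(o["q"][5],2),"now",np.round(M.T@d*1e3,1),"after spin",np.round(M2.T@d*1e3,1),"spin",round(sp,3),"w",round(o["width"],4),"F",np.round(o["force"],1))
E
python3 - <<'E'
from h import *
print(np.round(arm.camera_model("wrist")["T_tool_cam"],3))
X=np.load("top0.npz")["X"]
def comp(x0,x1,y0,y1,zlo,zhi):
    m=(X[...,0]>x0)&(X[...,0]<x1)&(X[...,1]>y0)&(X[...,1]<y1)&(X[...,2]>zlo)&(X[...,2]<zhi)
    P=X[m]; r=cv2.minAreaRect(P[:,:2].astype(np.float32)*1000)
    print(len(P),np.round(P.mean(0),3),r)
print("loupe");comp(.45,.56,-.3,-.2,.018,.05)
print("spool");comp(.58,.72,-.17,-.05,.035,.08)
print("sink");comp(.44,.57,.02,.14,.016,.05)
print("cup");comp(.42,.55,.2,.33,.015,.05)
print("oblong");comp(.43,.58,-.18,-.03,.006,.05)
print("square");comp(.43,.58,.0,.16,.006,.05)
print("large");comp(.43,.58,-.33,-.17,.006,.05)
s=X[:80:20,100:500:80]; print(np.round(s[...,[0,2]],2).tolist())
go(.45,-.2,.28,0)
E
```

```text
[[ 0.    -0.949 -0.315  0.082]
 [ 1.     0.    -0.    -0.001]
 [ 0.    -0.315  0.949 -0.12 ]
 [ 0.     0.     0.     1.   ]]
loupe
87 [ 0.513 -0.25   0.028] ((512.9175415039062, -249.9202880859375), (28.4500732421875, 27.23539924621582), 38.86166763305664)
spool
311 [ 0.642 -0.089  0.06 ] ((642.9634399414062, -89.90327453613281), (55.37480163574219, 54.03575897216797), 1.5605394840240479)
sink
99 [0.507 0.081 0.022] ((509.0898742675781, 80.52845764160156), (69.42835235595703, 44.85133743286133), 25.05776023864746)
cup
74 [0.485 0.256 0.024] ((486.9585266113281, 254.42625427246094), (61.70455551147461, 40.443878173828125), 55.36315155029297)
oblong
435 [ 0.501 -0.102  0.009] ((502.5494384765625, -102.37217712402344), (146.9508514404297, 141.1207275390625), 1.8262513875961304)
square
507 [0.507 0.08  0.012] ((503.3870849609375, 77.54061126708984), (139.55564880371094, 157.02005004882812), 3.7591092586517334)
large
531 [ 0.512 -0.25   0.012] ((506.7509765625, -249.28985595703125), (146.70584106445312, 154.55665588378906), 1.6153287887573242)
[[[0.87, 0.53], [0.87, 0.53], [0.87, 0.53], [0.87, 0.53], [0.88, 0.53]], [[0.83, 0.53], [0.83, 0.53], [0.83, 0.53], [0.84, 0.53], [0.84, 0.53]], [[0.79, 0.53], [0.79, 0.53], [0.8, 0.53], [0.8, 0.53], [0.8, 0.53]], [[0.75, 0.53], [0.76, 0.53], [0.76, 0.53], [0.76, 0.53], [0.77, 0.53]]]
t 1.1 tcp [ 0.151  -0.5548  0.2533] yaw 0.266 q6 -0.15 now [ 381.7 -263.8  -26.7] after spin [ 299.  -354.8  -26.7] spin 0.266 w 0.0855 F [-0.3  0.3 -0.5]
```

Request:
drive_tool(increments=[[[0, 0, 0], 0.13, -1], [[0, 0, 0], 0.136, -1], [[33, -33, 0], 0, -1], [[33, -33, 0], 0, -1], [[33, -33, 0], 0, -1]])

```text
time_s: 1.6
tcp_pos: [0.2507, -0.4549, 0.2532]
ee_rot: [1.0, -0.001, 0.0, 0.0]
force: [0.2, -0.8, -0.8]
width: 0.0855
gripper_force: 0.0
```

Request:
drive_tool(increments=[[[33, -33, 0], 0, -1], [[33, -33, 0], 0, -1], [[33, -33, 0], 0, -1], [[33, -33, 0], 0, -1], [[33, -33, 0], 0, -1]])

```text
time_s: 2.1
tcp_pos: [0.4162, -0.2894, 0.2536]
ee_rot: [1.0, -0.0, 0.0, 0.0]
force: [-0.1, -1.6, -0.3]
width: 0.0856
gripper_force: 0.0
```

Request:
drive_tool(increments=[[[33, -33, 0], 0, -1], [[33, -33, 0], 0, -1], [[10, -20, 0], 0, -1], [[0, 0, 0], 0, -1], [[0, 0, 0], 0, -1]])

```text
time_s: 2.6
tcp_pos: [0.4911, -0.2047, 0.2532]
ee_rot: [1.0, 0.001, -0.0, 0.0]
force: [0.9, 0.6, 0.6]
width: 0.0852
gripper_force: 0.0
```

```bash
cat >> h.py <<'E'
def blob(X,c,r,zlo,zhi):
    m=(np.hypot(X[...,0]-c[0],X[...,1]-c[1])<r)&(X[...,2]>zlo)&(X[...,2]<zhi)
    P=X[m]
    if len(P)<5: return print("few",len(P))
    q=P[:,:2].astype(np.float32)*1000
    (a,b),(w,h),an=cv2.minAreaRect(q); (ex,ey),er=cv2.minEnclosingCircle(q)
    print(len(P),"mean",np.round(P.mean(0),4),"rect",np.round([a,b,w,h,an],1),"circ",np.round([ex,ey,er],1),"zmax",round(np.percentile(P[:,2],98),4)); return P
E
python3 - <<'E'
from h import *
go(.513,-.25,.1,0)
s=shot("wrist"); save(s[0],"w1.png"); X=cloud(s)
print(np.round(X[::139,::186],3).tolist())
print("loupe");blob(X,(.513,-.25),.035,.017,.05)
print("large rim");blob(X,(.51,-.252),.06,.0065,.015)
print("oblong rim");blob(X,(.503,-.103),.066,.0065,.015)
for l in ("eyeglass_c","tray_large_round","tray_oblong"):
    for r in arm.place_of("wrist",l): print(l,round(r["score"],2),np.round(r["xy"]),np.round(ray(s,r["xy"],.016 if l[0]=="e" else 0),4))
E
```

```text
t 2.6 tcp [ 0.4911 -0.2047  0.2532] yaw 0.001 q6 1.01 now [ 21.9  45.2 153.2] after spin [ 22.   45.2 153.2] spin 0.001 w 0.0852 F [0.9 0.6 0.6]
[[[0.645, 0.049, -0.002], [0.643, -0.121, 0.009], [0.645, -0.286, 0.0], [0.626, -0.387, 0.097]], [[0.523, 0.065, 0.016], [0.522, -0.11, 0.003], [0.523, -0.293, 0.009], [0.522, -0.482, -0.0]], [[0.364, 0.116, -0.001], [0.364, -0.096, -0.001], [0.364, -0.308, -0.001], [-0.055, -1.157, -0.756]], [[0.504, -0.143, 0.312], [0.151, -0.077, -0.008], [-0.68, -0.569, -0.761], [0.505, -0.264, 0.312]]]
loupe
840 mean [ 0.5137 -0.2493  0.0259] rect [ 513.  -249.7   29.7   29.8    1.1] circ [ 512.8 -249.8   15.5] zmax 0.0298
large rim
2631 mean [ 0.5151 -0.2508  0.0087] rect [ 5.122e+02 -2.513e+02  9.610e+01  9.630e+01  1.000e-01] circ [ 512.2 -251.2   48.8] zmax 0.0109
oblong rim
2447 mean [ 0.501  -0.0994  0.0087] rect [498.9 -99.5  94.1  74.2  74.3] circ [499.  -99.7  59.1] zmax 0.0104
eyeglass_c 0.7 [327. 151.] [ 0.5124 -0.2489  0.016 ]
eyeglass_c 0.68 [449. 153.] [ 0.5102 -0.3671  0.016 ]
eyeglass_c 0.67 [374. 257.] [ 0.3988 -0.3031  0.016 ]
tray_oblong 0.7 [177. 160.] [ 0.4999 -0.0982  0.    ]
```

View pics/w1.png

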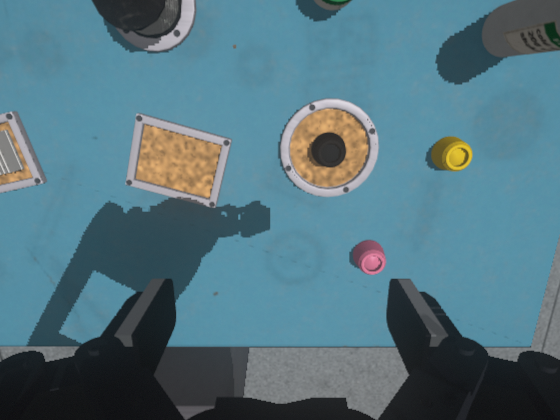

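The wrist picture shows the black loupe at (327,150) in the large round tray, the pink one at (371,258), the yellow one at (455,153), and the empty oblong tray at (178,160). This close view confirms the choice. Next I reach for the black loupe, with the fingertips kept above the rim.

Request:
drive_tool(increments=[[[22, 45, 0], 0, -0.1], [[0, 0, 45], 0, -0.1], [[0, 0, 45], 0, -0.1], [[0, 0, 45], 0, -0.1], [[0, 0, 0], 0, -0.1]])

```text
time_s: 3.3
tcp_pos: [0.5072, -0.2474, 0.111]
ee_rot: [1.0, -0.001, -0.007, -0.005]
force: [-1.4, 0.4, -0.7]
width: 0.0469
gripper_force: 0.0
```

Run:
```python
from h import *
go(.513,-.2497,.034,0)
s=shot("wrist"); save(s[0],"w2.png"); X=cloud(s)
blob(X,(.513,-.25),.03,.017,.05)
```

```text
t 3.3 tcp [ 0.5072 -0.2474  0.111 ] yaw -0.002 q6 0.97 now [ 6.8  3.  76.9] after spin [ 6.8  3.  76.9] spin -0.002 w 0.0469 F [-1.4  0.4 -0.7]
2032 mean [ 0.5149 -0.2504  0.0258] rect [ 513.4 -250.3   29.7   29.4   89.6] circ [ 513.3 -250.3   15.3] zmax 0.0296
```

View pics/w2.png

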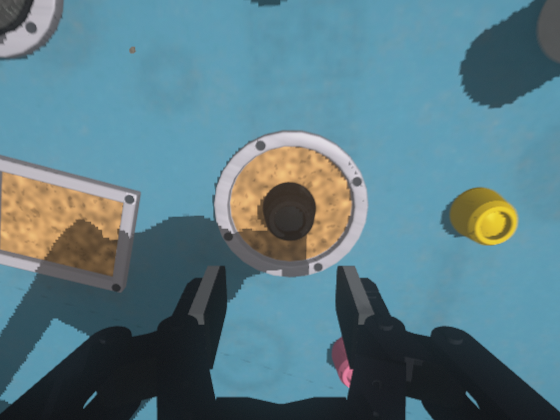

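The loupe at (290,210) lies centred between the fingers and clear of the pink one. I go down and grip.

Request:
drive_tool(increments=[[[0, 0.5, 0], 0, -0.1], [[0, 0, 25], 0, -0.1], [[0, 0, 25], 0, -0.1], [[0, 0, 20], 0, -0.1], [[0, 0, 5], 0, -0.1]])

```text
time_s: 3.85
tcp_pos: [0.5139, -0.2511, 0.0446]
ee_rot: [1.0, -0.0, 0.001, 0.001]
force: [0.2, 0.3, 0.5]
width: 0.0471
gripper_force: 0.0
```

Request:
drive_tool(increments=[[[0, 0, 0], 0, -0.1], [[0, 0, 0], 0, -0.1], [[0, 0, 0], 0, -0.1]])

```text
time_s: 4.15
tcp_pos: [0.5146, -0.2513, 0.0455]
ee_rot: [1.0, -0.0, 0.002, 0.001]
force: [1.3, 1.1, 0.5]
width: 0.047
gripper_force: 0.0
```

Request:
drive_tool(increments=[[[-1, -1, 11], 0, -0.1], [[0, 0, 0], 0, -0.1], [[0, 0, 0], 0, 1], [[0, 0, 0], 0, 1], [[0, 0, 0], 0, 1]])

```text
time_s: 4.65
tcp_pos: [0.5122, -0.2493, 0.0323]
ee_rot: [1.0, -0.0, 0.0, 0.0]
force: [0.5, 0.6, 0.4]
width: 0.0279
gripper_force: 58.0
```

Request:
drive_tool(increments=[[[0, 0, 0], 0, 1], [[0, 0, 0], 0, 1], [[0, 0, 0], 0, 1]])

```text
time_s: 4.95
tcp_pos: [0.5121, -0.2493, 0.0322]
ee_rot: [1.0, -0.0, 0.0, -0.0]
force: [-0.1, -0.4, -0.7]
width: 0.0275
gripper_force: 58.0
```

Request:
drive_tool(increments=[[[0, 0, -20], 0, 1], [[0, 0, -30], 0, 1], [[0, 0, 0], 0, 1]])

```text
time_s: 5.25
tcp_pos: [0.515, -0.2513, 0.0865]
ee_rot: [1.0, -0.0, 0.004, 0.002]
force: [0.8, -0.5, 0.8]
width: 0.0279
gripper_force: 58.1
```

Request:
drive_tool(increments=[[[-3, -30, 0], 0, 1], [[-3, -40, 0], 0, 1], [[-3, -40, 0], 0, 1], [[-3, -40, 0], 0, 1], [[0, 0, 0], 0, 1]])

```text
time_s: 5.75
tcp_pos: [0.4979, -0.0946, 0.0809]
ee_rot: [1.0, 0.002, -0.002, -0.001]
force: [0.0, 0.0, -1.4]
width: 0.0274
gripper_force: 58.2
```

Run:
```python
from h import *
go(.4989,-.0995,.034,0)
s=shot("wrist"); save(s[0],"w3.png"); X=cloud(s)
blob(X,(.499,-.0995),.064,.0065,.015)
t=arm.get_obs()["tcp_pos"]; blob(X,t,.018,t[2]-.06,t[2]+.01)
```

```text
t 5.75 tcp [ 0.4979 -0.0946  0.0809] yaw 0.004 q6 1.21 now [ 1.2  5.  46.9] after spin [ 1.2  5.  46.9] spin 0.004 w 0.0274 F [ 0.   0.  -1.4]
5534 mean [ 0.5146 -0.0986  0.0087] rect [499.2 -99.7  94.1  74.3  74.3] circ [499.5 -99.6  58.6] zmax 0.0101
6009 mean [ 0.5041 -0.0956  0.0736] rect [500.7 -94.6  30.7  30.8  79.1] circ [500.4 -96.2  17.8] zmax 0.0891
```

View pics/w3.png

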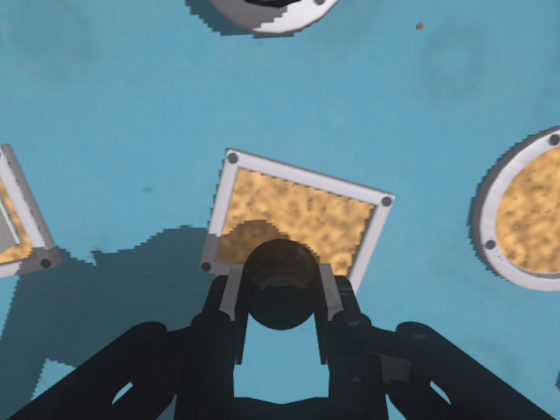

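The loupe is held at (282,285), over the empty oblong tray. I lower it and let go.

Request:
drive_tool(increments=[[[1, 3, 20], 0, 1], [[0, 0, 15], 0, 1], [[0, 0, 5], 0, 1], [[0, 0, 0], 0, 1], [[0, 0, 0], 0, 1]])

```text
time_s: 6.3
tcp_pos: [0.5015, -0.103, 0.0426]
ee_rot: [1.0, -0.0, 0.0, 0.0]
force: [0.4, -0.0, -0.5]
width: 0.0277
gripper_force: 58.2
```

```bash
python3 -c "
from h import *
go(.499,-.0997,.0325,0)"
```

```text
t 6.3 tcp [ 0.5015 -0.103   0.0426] yaw -0.001 q6 1.2 now [-2.5 -3.3 10.1] after spin [-2.5 -3.3 10.1] spin -0.001 w 0.0277 F [ 0.4 -0.  -0.5]
```

Request:
drive_tool(increments=[[[-2, -3, 6], 0, 1], [[0, 0, 3.5], 0, 1], [[0, 0, 0], 0, 1], [[0, 0, 0], 0, 0.1], [[0, 0, 0], 0, -0.1]])

```text
time_s: 6.8
tcp_pos: [0.4993, -0.0994, 0.033]
ee_rot: [1.0, -0.0, 0.0, 0.0]
force: [0.7, 0.3, 0.9]
width: 0.047
gripper_force: 0.0
```

Request:
drive_tool(increments=[[[0, 0, 0], 0, -0.1], [[0, 0, 0], 0, -0.1], [[0, 0, -40], 0, -1], [[0, 0, -45], 0, -1], [[0, 0, -45], 0, -1]])

```text
time_s: 7.3
tcp_pos: [0.4984, -0.0991, 0.1637]
ee_rot: [1.0, -0.0, -0.001, -0.0]
force: [0.6, 0.2, 0.1]
width: 0.0853
gripper_force: 0.0
```

Request:
drive_tool(increments=[[[20, 0, -20], 0, -1], [[40, 0, 0], 0, -1], [[0, 0, 0], 0, -1], [[0, 0, 0], 0, -1]])

```text
time_s: 7.7
tcp_pos: [0.5589, -0.0991, 0.1822]
ee_rot: [1.0, 0.0, -0.001, -0.0]
force: [-0.3, -0.0, 0.3]
width: 0.085
gripper_force: 0.0
```

Run:
```python
from h import *
go(.643,-.09,.038,0)
s=shot("wrist"); save(s[0],"w4.png"); X=cloud(s)
print("loupe");blob(X,(.499,-.0997),.03,.018,.05)
print("spool");blob(X,(.643,-.09),.045,.053,.07)
print("tray");blob(X,(.637,-.092),.05,.006,.014)
```

```text
t 7.7 tcp [ 0.5589 -0.0991  0.1822] yaw 0.0 q6 1.24 now [ 84.3  -9.1 144.1] after spin [ 84.3  -9.1 144.1] spin 0.0 w 0.085 F [-0.3 -0.   0.3]
loupe
1026 mean [ 0.5028 -0.0979  0.0258] rect [501.  -97.9  29.5  29.3  90. ] circ [501.  -97.9  15.1] zmax 0.0297
spool
6715 mean [ 0.6421 -0.0879  0.0589] rect [641.1 -88.   56.9  56.9   1.7] circ [641.2 -87.9  28.9] zmax 0.0604
tray
1718 mean [ 0.6404 -0.0999  0.0086] rect [640.8 -88.5  76.9  77.1  79.2] circ [640.7 -88.3  39.1] zmax 0.0103
```

View pics/w4.png

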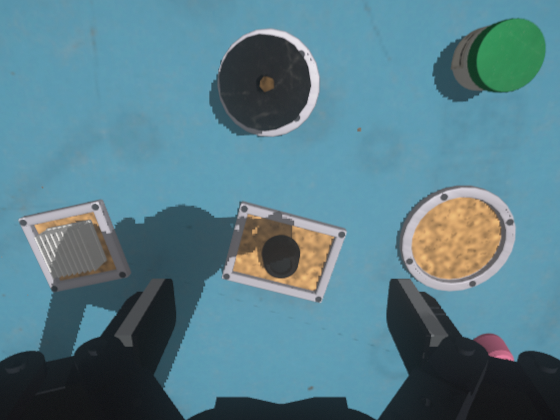

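The loupe now stands parked in the oblong tray at (281,256), the large round tray at (458,240) is empty, and the spool is at (267,83). Next is the spool.

Request:
drive_tool(increments=[[[42, -6, 0], 0, -1], [[40, -5, 0], 0, -1], [[0, 0, 30], 0, -1], [[0, 0, 30], 0, -1], [[0, 0, 0], 0, -1]])

```text
time_s: 8.25
tcp_pos: [0.6357, -0.0871, 0.1167]
ee_rot: [1.0, -0.0, -0.006, -0.002]
force: [-1.5, -0.2, -0.4]
width: 0.0856
gripper_force: 0.0
```

Request:
drive_tool(increments=[[[0, 0, 0], 0, -1]])

```text
time_s: 8.35
tcp_pos: [0.6394, -0.0881, 0.1219]
ee_rot: [1.0, -0.0, -0.002, -0.0]
force: [-0.1, -0.1, 1.3]
width: 0.0852
gripper_force: 0.0
```

Run:
```python
from h import *
go(.641,-.088,.044,0)
s=shot("wrist"); X=cloud(s)
print("spool");blob(X,(.643,-.09),.045,.053,.07)
```

```text
t 8.35 tcp [ 0.6394 -0.0881  0.1219] yaw -0.0 q6 1.3 now [ 1.8 -0.1 77.9] after spin [ 1.8 -0.1 77.9] spin -0.0 w 0.0852 F [-0.1 -0.1  1.3]
spool
7991 mean [ 0.6427 -0.0879  0.0589] rect [641.7 -87.9  56.9  57.3  51.4] circ [641.2 -88.1  29.1] zmax 0.0602
```

Request:
drive_tool(increments=[[[1, 0, 25], 0, -1], [[0, 0, 25], 0, -1], [[0, 0, 20], 0, -1], [[0, 0, 8], 0, -1], [[0, 0, 0], 0, -1]])

```text
time_s: 8.9
tcp_pos: [0.642, -0.0885, 0.0452]
ee_rot: [1.0, -0.0, -0.0, 0.0]
force: [-0.6, -0.3, -0.1]
width: 0.0852
gripper_force: 0.0
```

Request:
drive_tool(increments=[[[0, 0, 0], 0, -1], [[0, 0, 0], 0, 1], [[0, 0, 0], 0, 1], [[0, 0, 0], 0, 1], [[0, 0, 0], 0, 1]])

```text
time_s: 9.4
tcp_pos: [0.6435, -0.0889, 0.0468]
ee_rot: [1.0, -0.0, 0.002, 0.001]
force: [-0.2, -1.0, 5.6]
width: 0.0562
gripper_force: 65.0
```

Request:
drive_tool(increments=[[[0, 0, 0], 0, 1], [[0, 0, 0], 0, 1]])

```text
time_s: 9.6
tcp_pos: [0.6435, -0.0889, 0.0468]
ee_rot: [1.0, -0.0, 0.002, 0.001]
force: [-0.7, -0.9, 5.8]
width: 0.0564
gripper_force: 65.0
```

Request:
drive_tool(increments=[[[0, 0, -15], 0, 1], [[0, 0, -25], 0, 1], [[0, 0, -20], 0, 1], [[0, 0, 0], 0, 1]])

```text
time_s: 10.0
tcp_pos: [0.6442, -0.0887, 0.1084]
ee_rot: [1.0, -0.0, 0.003, 0.001]
force: [1.3, -0.5, -2.4]
width: 0.056
gripper_force: 64.9
```

Request:
drive_tool(increments=[[[-16, 20, 0], 0, 1], [[-25, 31, 0], 0, 1], [[-26, 33, 0], 0, 1], [[-25, 31, 0], 0, 1], [[-20, 25, 0], 0, 1]])

```text
time_s: 10.5
tcp_pos: [0.5273, -0.2289, 0.103]
ee_rot: [1.0, -0.0, -0.002, -0.001]
force: [-0.2, 0.7, -4.9]
width: 0.0556
gripper_force: 64.9
```

Request:
drive_tool(increments=[[[-14, 18, 0], 0, 1], [[-4, 4, 0], 0, 1], [[0, 0, 0], 0, 1], [[0, 0, 0], 0, 1]])

```text
time_s: 10.9
tcp_pos: [0.512, -0.2493, 0.1041]
ee_rot: [1.0, 0.0, -0.0, -0.001]
force: [0.2, 0.0, -3.0]
width: 0.0561
gripper_force: 64.9
```

Run:
```python
from h import *
go(.5122,-.2512,.041,0)
s=shot("wrist"); save(s[0],"w5.png"); X=cloud(s)
t=arm.get_obs()["tcp_pos"]; blob(X,t,.036,t[2]+.006,t[2]+.02); print(t)
blob(X,(.5122,-.2512),.06,.0065,.014)
```

```text
t 10.9 tcp [ 0.512  -0.2493  0.1041] yaw 0.0 q6 0.96 now [ 0.2  2.  63.1] after spin [ 0.2  2.  63.1] spin 0.0 w 0.0561 F [ 0.2  0.  -3. ]
19942 mean [ 0.5131 -0.2485  0.1165] rect [ 512.  -245.5   64.7   58.5   59.3] circ [ 515.7 -249.    34.9] zmax 0.1234
[ 0.51239434 -0.24918301  0.10430419]
4321 mean [ 0.5325 -0.2529  0.0086] rect [ 523.1 -252.3   97.4   76.1   85.1] circ [ 512.4 -251.4   48.8] zmax 0.0101
```

View pics/w5.png

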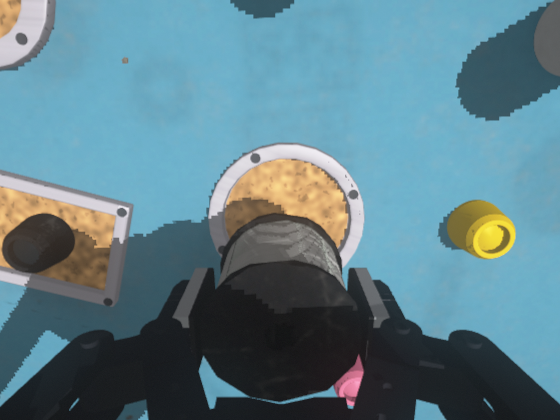

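The spool is held upright at (282,300), in line with the large round tray (centre about (287,215)). Lowering.

Request:
drive_tool(increments=[[[0, 2, 20], 0, 1], [[0, 0, 20], 0, 1], [[0, 0, 12], 0, 1], [[0, 0, 4], 0, 1], [[0, 0, 0], 0, 1]])

```text
time_s: 11.45
tcp_pos: [0.512, -0.2515, 0.0481]
ee_rot: [1.0, 0.0, -0.001, -0.0]
force: [-0.0, -1.0, -3.7]
width: 0.0559
gripper_force: 64.9
```

Request:
drive_tool(increments=[[[0, 0, 0], 0, 1]])

```text
time_s: 11.55
tcp_pos: [0.5129, -0.2525, 0.0495]
ee_rot: [1.0, 0.0, 0.001, 0.0]
force: [0.1, 0.2, -2.7]
width: 0.0566
gripper_force: 64.9
```

Request:
drive_tool(increments=[[[0, -1, 4], 0, 1], [[0, 0, 3], 0, 1], [[0, 0, 1.5], 0, 1], [[0, 0, 0], 0, 1], [[0, 0, 0], 0, 1]])

```text
time_s: 12.05
tcp_pos: [0.5121, -0.2514, 0.0408]
ee_rot: [1.0, -0.0, 0.0, 0.0]
force: [-2.8, 1.3, 1.8]
width: 0.0563
gripper_force: 65.4
```

Request:
drive_tool(increments=[[[0, 0, 0], 0, -0.5], [[0, 0, 0], 0, -0.8], [[0, 0, 0], 0, -1], [[0, 0, 0], 0, -1], [[0, 0, -30], 0, -1]])

```text
time_s: 12.55
tcp_pos: [0.5088, -0.2491, 0.0664]
ee_rot: [1.0, -0.0, -0.004, -0.003]
force: [-0.8, 0.8, -0.2]
width: 0.0856
gripper_force: 0.0
```

Request:
drive_tool(increments=[[[0, 0, -45], 0, -1], [[0, 0, -45], 0, -1], [[-5, -35, 0], 0, -1], [[-5, -45, 0], 0, -1], [[-5, -45, 0], 0, -1]])

```text
time_s: 13.05
tcp_pos: [0.4972, -0.1256, 0.1611]
ee_rot: [1.0, -0.001, 0.001, 0.0]
force: [0.3, 0.1, 0.6]
width: 0.0855
gripper_force: 0.0
```

Request:
drive_tool(increments=[[[0, -25, 0], 0, -0.1], [[0, 0, 0], 0, -0.1], [[0, 0, 0], 0, -0.1], [[0, 0, 0], 0, -0.1]])

```text
time_s: 13.45
tcp_pos: [0.4975, -0.1023, 0.1605]
ee_rot: [1.0, -0.0, 0.0, 0.0]
force: [-0.1, -0.3, -0.7]
width: 0.0469
gripper_force: 0.0
```

Run:
```python
from h import *
go(.501,-.098,.0325,0)
s=shot("wrist"); save(s[0],"w6.png"); X=cloud(s)
print("spool");blob(X,(.512,-.251),.04,.046,.07)
print("loupe");blob(X,(.501,-.098),.03,.018,.05)
print("small");blob(X,(.6407,-.0884),.05,.0065,.014)
print("sink");blob(X,(.507,.079),.03,.02,.05)
```

```text
t 13.45 tcp [ 0.4975 -0.1023  0.1605] yaw -0.001 q6 1.2 now [  3.4  -4.4 128. ] after spin [  3.5  -4.4 128. ] spin -0.001 w 0.0469 F [-0.1 -0.3 -0.7]
spool
5958 mean [ 0.5113 -0.2496  0.0528] rect [ 510.6 -249.8   56.8   57.1   13.9] circ [ 510.2 -250.4   29.7] zmax 0.0543
loupe
1349 mean [ 0.502 -0.098  0.026] rect [500.9 -98.   29.4  29.1  89.9] circ [500.8 -97.9  15.2] zmax 0.0296
small
2814 mean [ 0.6168 -0.0885  0.0087] rect [617.  -88.2  74.2  30.4  89.7] circ [631.2 -88.3  37.1] zmax 0.0102
sink
2354 mean [0.5076 0.0803 0.0224] rect [507.4  80.9  39.5  40.3  12.1] circ [507.3  81.   27.3] zmax 0.0246
```

View pics/w6.png

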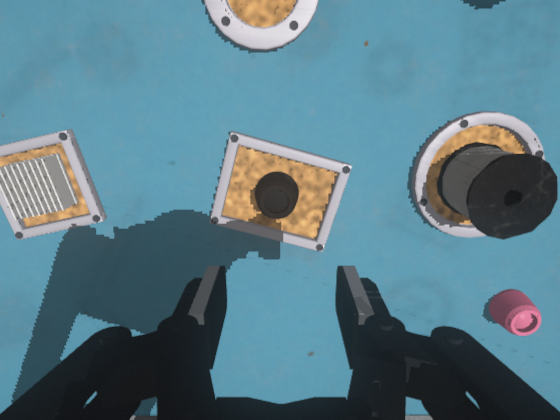

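The spool stands flat in the large round tray (485,185), top at 53 mm. The sink lies flat in the square tray, top at 24 mm, so it is already home. The loupe at (276,195) goes to the small round tray next.

Request:
drive_tool(increments=[[[3.5, -4.5, 40], 0, -0.1], [[0, 0, 40], 0, -0.1], [[0, 0, 30], 0, -0.1], [[0, 0, 10], 0, -0.1], [[0, 0, 0], 0, -0.1]])

```text
time_s: 14.0
tcp_pos: [0.4994, -0.0972, 0.0388]
ee_rot: [1.0, -0.001, -0.002, -0.001]
force: [-0.0, -0.6, 0.4]
width: 0.0469
gripper_force: 0.0
```

Request:
drive_tool(increments=[[[0, 0, 0], 0, -0.1], [[0, 0, 0], 0, -0.1]])

```text
time_s: 14.2
tcp_pos: [0.5024, -0.0978, 0.0423]
ee_rot: [1.0, -0.0, 0.002, 0.001]
force: [1.1, 0.4, 0.3]
width: 0.0471
gripper_force: 0.0
```

Request:
drive_tool(increments=[[[-1, 0, 5], 0, -0.1], [[0, 0, 3.5], 0, -0.1], [[0, 0, 0], 0, -0.1], [[0, 0, 0], 0, 1], [[0, 0, 0], 0, 1]])

```text
time_s: 14.7
tcp_pos: [0.4998, -0.097, 0.0323]
ee_rot: [1.0, 0.0, 0.0, 0.0]
force: [-1.2, 0.1, 2.5]
width: 0.0279
gripper_force: 58.1
```

Request:
drive_tool(increments=[[[0, 0, 0], 0, 1], [[0, 0, 0], 0, 1], [[0, 0, 0], 0, 1], [[0, 0, 0], 0, 1]])

```text
time_s: 15.1
tcp_pos: [0.4998, -0.097, 0.0322]
ee_rot: [1.0, -0.0, 0.0, 0.0]
force: [-2.1, 0.1, 5.6]
width: 0.0277
gripper_force: 58.4
```

Request:
drive_tool(increments=[[[0, 0, -20], 0, 1], [[0, 0, -30], 0, 1], [[20, -2, 0], 0, 1], [[35, -2, 0], 0, 1], [[40, -2, 0], 0, 1]])

```text
time_s: 15.6
tcp_pos: [0.5947, -0.0905, 0.0814]
ee_rot: [1.0, -0.0, -0.0, -0.0]
force: [0.2, -0.7, -0.5]
width: 0.0278
gripper_force: 58.4
```

Request:
drive_tool(increments=[[[30, -2, 0], 0, 1], [[14, -1, 0], 0, 1], [[0, 0, 0], 0, 1], [[0, 0, 0], 0, 1]])

```text
time_s: 16.0
tcp_pos: [0.6375, -0.0875, 0.0807]
ee_rot: [1.0, 0.0, -0.001, -0.0]
force: [-0.4, 0.9, -0.1]
width: 0.0276
gripper_force: 58.4
```

Run:
```python
from h import *
go(.640,-.0884,.034,0)
s=shot("wrist"); X=cloud(s)
t=arm.get_obs()["tcp_pos"]; print(t); blob(X,t,.018,t[2]-.06,t[2]+.006)
blob(X,(.6407,-.0884),.05,.0065,.014)
```

```text
t 16.0 tcp [ 0.6375 -0.0875  0.0807] yaw 0.0 q6 1.3 now [ 2.6  0.9 46.7] after spin [ 2.6  0.9 46.7] spin 0.0 w 0.0276 F [-0.4  0.9 -0.1]
[ 0.6370759  -0.08755245  0.08075848]
5666 mean [ 0.643  -0.087   0.0727] rect [640.8 -86.9  29.   28.5  88.1] circ [637.7 -87.2  17.9] zmax 0.0833
6131 mean [ 0.6537 -0.0889  0.0087] rect [648.7 -89.2  77.   62.3  85.8] circ [641.1 -88.6  38.9] zmax 0.01
```

Request:
drive_tool(increments=[[[2, 1, 15], 0, 1], [[0, 0, 15], 0, 1], [[0, 0, 7], 0, 1], [[0, 0, 0], 0, 1], [[0, 0, 0], 0, 1]])

```text
time_s: 16.55
tcp_pos: [0.6401, -0.0888, 0.0441]
ee_rot: [1.0, -0.0, -0.001, -0.0]
force: [0.5, -0.3, 0.3]
width: 0.0277
gripper_force: 58.4
```

Request:
drive_tool(increments=[[[0, 0, 0], 0, 1]])

```text
time_s: 16.65
tcp_pos: [0.6411, -0.089, 0.0453]
ee_rot: [1.0, -0.0, 0.001, 0.0]
force: [-0.1, -0.4, 0.4]
width: 0.0276
gripper_force: 58.4
```

Request:
drive_tool(increments=[[[0, 0, 6], 0, 1], [[0, 0, 4], 0, 1], [[0, 0, 1], 0, 1], [[0, 0, 0], 0, 1], [[0, 0, 0], 0, 1]])

```text
time_s: 17.15
tcp_pos: [0.6406, -0.0888, 0.0338]
ee_rot: [1.0, -0.0, 0.0, -0.0]
force: [-0.4, -0.2, 0.8]
width: 0.0277
gripper_force: 58.4
```

Request:
drive_tool(increments=[[[0, 0, 1], 0, 1], [[0, 0, 0], 0, 1], [[0, 0, 0], 0, 0.1], [[0, 0, 0], 0, -0.1], [[0, 0, 0], 0, -0.1]])

```text
time_s: 17.65
tcp_pos: [0.6407, -0.0889, 0.0329]
ee_rot: [1.0, -0.0, 0.0, 0.0]
force: [-0.5, -0.8, 0.3]
width: 0.0471
gripper_force: 0.0
```

Request:
drive_tool(increments=[[[0, 0, 0], 0, -0.1], [[0, 0, -30], 0, -0.1], [[0, 0, -45], 0, -1], [[0, 0, -45], 0, -1], [[-30, 0, -30], 0, -1]])

```text
time_s: 18.15
tcp_pos: [0.6146, -0.0897, 0.1875]
ee_rot: [1.0, 0.0, 0.005, 0.001]
force: [1.0, -0.4, 0.5]
width: 0.0853
gripper_force: 0.0
```

Request:
drive_tool(increments=[[[-30, -20, 0], 0, -1], [[-25, -30, 0], 0, -1], [[-20, -30, 0], 0, -1], [[0, 0, 0], 0, -1], [[0, 0, 0], 0, -1]])

```text
time_s: 18.65
tcp_pos: [0.5356, -0.0084, 0.1832]
ee_rot: [1.0, 0.001, 0.001, 0.0]
force: [0.2, 0.1, -0.8]
width: 0.0852
gripper_force: 0.0
```

Run:
```python
from h import *
go(.487,.2545,.15)
s=shot("wrist"); save(s[0],"w7.png"); X=cloud(s)
print("loupe");blob(X,(.641,-.0885),.024,.018,.06)
print("cup");blob(X,(.486,.255),.05,.018,.05)
print("oblong");blob(X,(.499,-.0997),.064,.0065,.015)
```

```text
t 18.65 tcp [ 0.5356 -0.0084  0.1832] yaw 0.001 q6 1.39 now [ -48.3 -263.    33. ] after spin [ -48.3 -263.    33. ] spin 0 w 0.0852 F [ 0.2  0.1 -0.8]
loupe
1663 mean [ 0.6411 -0.0858  0.026 ] rect [641.  -86.9  29.8  29.6  78.7] circ [641.2 -86.8  15.3] zmax 0.0297
cup
164 mean [0.4823 0.2241 0.0223] rect [477.  225.9   9.9  27.2  78.2] circ [477.7 229.2  13.7] zmax 0.0269
oblong
3177 mean [ 0.5015 -0.0989  0.0087] rect [499.1 -99.4  94.6  74.4  74.5] circ [499.  -99.4  59.1] zmax 0.0102
```

View pics/w7.png

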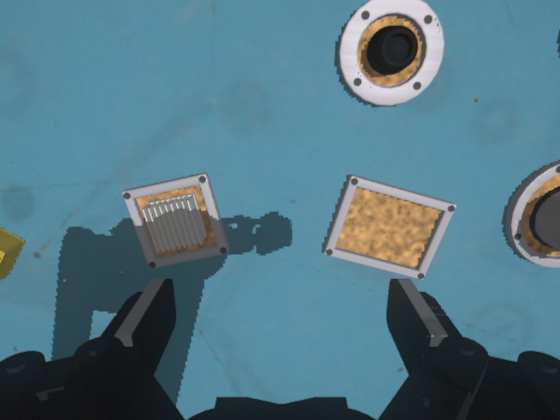

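The loupe now stands in the small round tray (390,48) and the oblong tray (388,227) is empty again. The parts box is at the left edge (8,250), and I move over it.

Request:
drive_tool(increments=[[[-8, -40, 0], 0, -1], [[-8, -46, 0], 0, -1], [[-8, -46, 0], 0, -1], [[-8, -46, 0], 0, -1], [[-8, -46, 0], 0, -1]])

```text
time_s: 19.2
tcp_pos: [0.4968, 0.2161, 0.1831]
ee_rot: [1.0, -0.001, 0.001, 0.0]
force: [0.1, 0.8, -0.1]
width: 0.0854
gripper_force: 0.0
```

Request:
drive_tool(increments=[[[-8, -39, 0], 0, -1], [[0, 0, 0], -0.14, -1], [[0, 0, 0], -0.14, -1], [[0, 0, 0], -0.14, -1], [[0, 0, 0], -0.14, -1]])

```text
time_s: 19.7
tcp_pos: [0.4892, 0.2538, 0.1828]
ee_rot: [0.96, 0.279, 0.0, 0.0]
force: [-0.1, -0.1, -0.9]
width: 0.0853
gripper_force: 0.0
```

Request:
drive_tool(increments=[[[0, 0, 0], -0.14, -1], [[0, 0, 0], -0.14, -1], [[0, 0, 0], -0.127, -1], [[0, 0, 0], 0, -1], [[0, 0, 0], 0, -1]])

```text
time_s: 20.2
tcp_pos: [0.4887, 0.2538, 0.1827]
ee_rot: [0.886, 0.463, 0.0, 0.0]
force: [-0.2, 0.9, 0.3]
width: 0.0852
gripper_force: 0.0
```

Run:
```python
from h import *
s=shot("wrist"); save(s[0],"w8.png"); X=cloud(s)
print("cup")
P=blob(X,(.486,.255),.05,.02,.05)
(a,b),(w,h),an=cv2.minAreaRect(P[:,:2].astype(np.float32)*1000)
L=np.radians(an if w>h else an+90); go(a/1e3,b/1e3,.03,L); print(L)
```

```text
cup
674 mean [0.4843 0.2557 0.0249] rect [485.3 255.7  61.   39.7  56.1] circ [485.5 255.5  35.8] zmax 0.0273
t 20.25 tcp [0.4884 0.2538 0.1827] yaw 0.964 q6 0.93 now [ -0.3  -3.7 152.7] after spin [ -0.2  -3.7 152.7] spin -0.016 w 0.0851 F [-0.6  0.7 -1. ]
0.9792703652217915
```

View pics/w8.png

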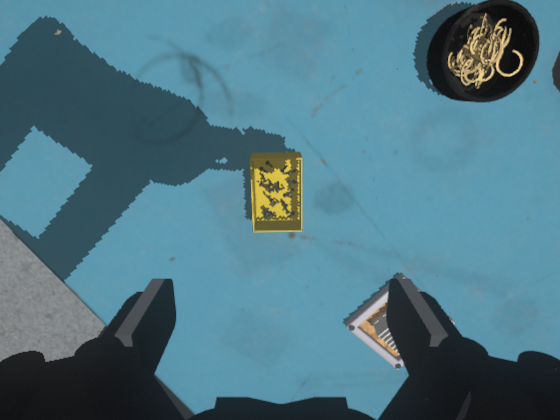

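The box is at (276,192), square to the fingers. The wool tin (480,50) and the square tray (400,315) are clear. Descending.

Request:
drive_tool(increments=[[[0, -3.5, 30], -0.016, -1], [[0, 0, 40], 0, -1], [[0, 0, 40], 0, -1], [[0, 0, 25], 0, -1], [[0, 0, 8], 0, -1]])

```text
time_s: 20.75
tcp_pos: [0.4823, 0.2551, 0.0364]
ee_rot: [0.882, 0.471, -0.003, -0.0]
force: [0.5, 0.1, 0.2]
width: 0.0849
gripper_force: 0.0
```

Request:
drive_tool(increments=[[[0, 0, 0], 0, -0.4], [[0, 0, 0], 0, -0.4], [[0, 0, 0], 0, -0.4]])

```text
time_s: 21.05
tcp_pos: [0.4866, 0.2568, 0.0419]
ee_rot: [0.882, 0.472, 0.002, 0.0]
force: [0.1, 0.2, -0.3]
width: 0.0596
gripper_force: 0.0
```

```bash
python3 -c "
from h import *
go(.4855,.2556,.03,.979)"
```

```text
t 21.05 tcp [0.4866 0.2568 0.0419] yaw 0.982 q6 0.92 now [-1.7 -0.3 11.9] after spin [-1.7 -0.3 11.9] spin 0.003 w 0.0596 F [ 0.1  0.2 -0.3]
```

Request:
drive_tool(increments=[[[-1, 0, 6], 0, -0.4], [[0, 0, 4], 0, -0.4], [[0, 0, 0.5], 0, -0.4], [[0, 0, 0], 0, -0.4], [[0, 0, 0], 0, -0.4]])

```text
time_s: 21.55
tcp_pos: [0.4842, 0.2554, 0.0293]
ee_rot: [0.882, 0.472, 0.0, 0.0]
force: [0.6, -0.0, 0.1]
width: 0.0597
gripper_force: 0.0
```

Request:
drive_tool(increments=[[[0, 0, 0], 0, 1], [[0, 0, 0], 0, 1], [[0, 0, 0], 0, 1], [[0, 0, 0], 0, 1], [[0, 0, 0], 0, 1]])

```text
time_s: 22.05
tcp_pos: [0.4847, 0.2555, 0.0297]
ee_rot: [0.882, 0.472, 0.001, 0.0]
force: [0.3, 0.1, 3.1]
width: 0.0394
gripper_force: 62.9
```

Request:
drive_tool(increments=[[[0, 0, -20], 0, 1], [[0, 0, -40], 0, 1], [[0, 0, 0], -0.11, 1], [[0, 0, 0], -0.11, 1], [[0, 0, 0], -0.1, 1]])

```text
time_s: 22.55
tcp_pos: [0.4838, 0.2552, 0.0892]
ee_rot: [0.794, 0.608, -0.0, -0.0]
force: [-0.2, -0.0, 0.2]
width: 0.0391
gripper_force: 62.5
```

Request:
drive_tool(increments=[[[-20, 6, 0], 0, 1], [[-40, 13, 0], 0, 1], [[-44, 14, 0], 0, 1], [[-44, 14, 0], 0, 1], [[-44, 14, 0], 0, 1]])

```text
time_s: 23.05
tcp_pos: [0.4914, 0.0526, 0.0889]
ee_rot: [0.795, 0.607, -0.0, -0.0]
force: [1.4, -0.4, -0.2]
width: 0.0392
gripper_force: 62.5
```

Request:
drive_tool(increments=[[[-44, 14, 0], 0, 1], [[-44, 14, 0], 0, 1], [[-38, 12, 0], 0, 1], [[-20, 8, 0], 0, 1], [[0, 0, 0], 0, 1]])

```text
time_s: 23.55
tcp_pos: [0.5, -0.1024, 0.0892]
ee_rot: [0.797, 0.605, -0.0, 0.0]
force: [-0.3, 0.6, 0.5]
width: 0.0392
gripper_force: 62.5
```

Request:
drive_tool(increments=[[[0, 0, 0], 0, 1], [[0, 0, 0], 0, 1]])

```text
time_s: 23.75
tcp_pos: [0.4991, -0.0982, 0.0888]
ee_rot: [0.795, 0.607, -0.0, -0.001]
force: [-0.3, 0.5, -0.6]
width: 0.0392
gripper_force: 62.5
```

Run:
```python
from h import *
go(.499,-.0995,.034,1.299)
s=shot("wrist"); save(s[0],"w9.png"); X=cloud(s); t=arm.get_obs()["tcp_pos"]
print("cup"); P=blob(X,t,.045,t[2]-.010,t[2]+.002)
print("oblong");blob(X,(.499,-.0997),.064,.0065,.015)
```

```text
t 23.75 tcp [ 0.4991 -0.0982  0.0888] yaw 1.304 q6 -0.1 now [-1.3  0.3 54.8] after spin [-1.3  0.3 54.8] spin 0.005 w 0.0392 F [-0.3  0.5 -0.6]
cup
4803 mean [ 0.5    -0.096   0.0839] rect [499.5 -97.1  61.8  66.7  73.8] circ [499.5 -97.1  36. ] zmax 0.0901
oblong
4107 mean [ 0.5072 -0.0726  0.0086] rect [502.9 -86.2  66.   74.1  74.4] circ [503.  -86.8  49. ] zmax 0.0101
```

View pics/w9.png

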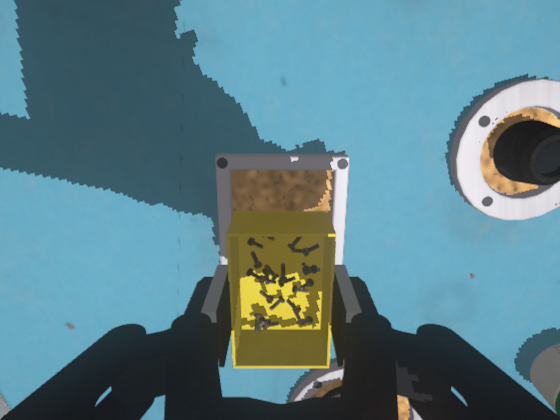

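The box is held level at (282,300), in line with the oblong tray (282,205). Lowering.

Request:
drive_tool(increments=[[[-2, 0, 20], 0, 1], [[0, 0, 15], 0, 1], [[0, 0, 9], 0, 1], [[0, 0, 0], 0, 1], [[0, 0, 0], 0, 1]])

```text
time_s: 24.3
tcp_pos: [0.4994, -0.1008, 0.0454]
ee_rot: [0.795, 0.607, 0.0, -0.0]
force: [0.7, 0.3, 0.2]
width: 0.039
gripper_force: 62.5
```

Request:
drive_tool(increments=[[[0, 0, 0], 0, 1], [[0, 0, 0], 0, 1]])

```text
time_s: 24.5
tcp_pos: [0.5, -0.1015, 0.0461]
ee_rot: [0.795, 0.606, 0.0, 0.001]
force: [-0.3, 0.3, -0.3]
width: 0.0394
gripper_force: 62.5
```

Request:
drive_tool(increments=[[[1.5, 0, 6], 0, 1], [[0, 0, 4], 0, 1], [[0, 0, 1.5], 0, 1], [[0, 0, 0], 0, 1], [[0, 0, 0], 0, 1]])

```text
time_s: 25.0
tcp_pos: [0.4996, -0.0999, 0.0336]
ee_rot: [0.795, 0.606, -0.0, -0.0]
force: [-0.3, -1.0, -0.3]
width: 0.0393
gripper_force: 62.5
```

Request:
drive_tool(increments=[[[0, 0, 0.6], 0, 1], [[0, 0, 0], 0, 1], [[0, 0, 0], 0, -0.1], [[0, 0, 0], 0, -0.4], [[0, 0, 0], 0, -0.4]])

```text
time_s: 25.5
tcp_pos: [0.4998, -0.0999, 0.0333]
ee_rot: [0.795, 0.606, 0.0, 0.0]
force: [0.4, -0.2, 0.5]
width: 0.0595
gripper_force: 0.0
```

Request:
drive_tool(increments=[[[0, 0, 0], 0, -0.4], [[0, 0, -30], 0, -0.4], [[0, 0, -45], 0, -1], [[0, 0, -45], 0, -1], [[0, 0, -45], 0, -1]])

```text
time_s: 26.0
tcp_pos: [0.4993, -0.0998, 0.1997]
ee_rot: [0.795, 0.606, -0.0, -0.0]
force: [1.1, 0.3, -0.4]
width: 0.0853
gripper_force: 0.0
```

Request:
drive_tool(increments=[[[-20, -30, -20], 0, -1], [[-20, -30, 0], 0, -1], [[0, 0, 0], 0, -1], [[0, 0, 0], 0, -1]])

```text
time_s: 26.4
tcp_pos: [0.4309, -0.1227, 0.2183]
ee_rot: [0.796, 0.606, 0.0, 0.0]
force: [0.5, -0.5, 0.4]
width: 0.0852
gripper_force: 0.0
```

Run:
```python
from h import *
go(.5,-.1,.2)
for n in("wrist","top"):
    s=shot(n); save(s[0],n+"10.png"); X=cloud(s); print(n)
    for l,c,r,a in(("cup",(.4995,-.0997),.045,.02),("loupe",(.641,-.087),.024,.018),("spool",(.511,-.25),.04,.045),("sink",(.5074,.081),.033,.018),("jar",(.66,-.25),.04,.03),("cleaner",(.674,.26),.045,.02)):
        print(l); blob(X,c,r,a,.07)
X=np.load("top0.npz")["X"]; print("before"); blob(X,(.66,-.25),.04,.03,.07); blob(X,(.674,.26),.045,.02,.07)
```

```text
t 26.4 tcp [ 0.4309 -0.1227  0.2183] yaw 1.302 q6 -0.2 now [40.3 60.5 18.4] after spin [40.3 60.5 18.4] spin 0 w 0.0852 F [ 0.5 -0.5  0.4]
wrist
cup
764 mean [ 0.5013 -0.1013  0.0268] rect [499.9 -99.2  59.7  40.4  74.6] circ [499.9 -98.9  35.5] zmax 0.0302
loupe
1336 mean [ 0.6385 -0.0872  0.0257] rect [639.5 -87.9  28.5  30.2  14.2] circ [640.  -87.8  15.2] zmax 0.0297
spool
954 mean [ 0.505  -0.2396  0.0525] rect [ 507.1 -242.7   57.2   40.9   20.9] circ [ 509.8 -250.2   29. ] zmax 0.0542
sink
few 0
jar
1026 mean [ 0.645  -0.2451  0.0383] rect [ 645.9 -247.4   44.9   21.1   80. ] circ [ 653.6 -248.7   22.5] zmax 0.0414
cleaner
few 0
top
cup
18 mean [ 0.5114 -0.0821  0.0298] rect [501.2 -99.2  59.5  40.   73.8] circ [ 501.1 -100.    34.3] zmax 0.0325
loupe
87 mean [ 0.6414 -0.0883  0.0272] rect [641.7 -88.   29.1  26.4   1.4] circ [641.9 -88.3  15.1] zmax 0.0328
spool
313 mean [ 0.5114 -0.2512  0.054 ] rect [ 511.2 -251.3   54.    54.3    1.4] circ [ 510.9 -251.5   28.8] zmax 0.0583
sink
86 mean [0.5082 0.08   0.024 ] rect [508.4  80.   38.7  39.1  11.1] circ [508.1  80.1  26.5] zmax 0.029
jar
201 mean [ 0.6591 -0.2493  0.0412] rect [ 659.7 -249.    43.6   43.7    1.4] circ [ 659.8 -249.6   22.7] zmax 0.0468
cleaner
220 mean [0.666  0.2563 0.0288] rect [665.9 255.8  64.7  64.4  85.9] circ [665.3 255.8  33.4] zmax 0.0368
before
205 mean [ 0.659  -0.2491  0.041 ] rect [ 659.4 -248.9   43.    43.9   87.7] circ [ 659.9 -250.2   23.1] zmax 0.0468
224 mean [0.6653 0.256  0.0288] rect [665.4 255.5  63.5  64.   70.4] circ [665.7 256.2  33.2] zmax 0.0366
```

View pics/wrist10.png

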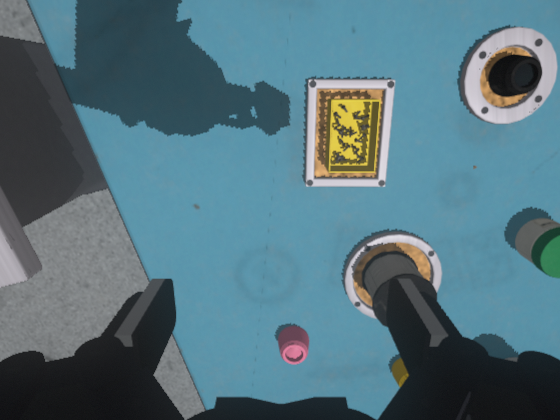

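The box is square in the oblong tray (350,133), the loupe is in the small round tray (515,75), the spool is in the large round tray (395,280), and the jar and tin have not moved. The job is done, so I hand it in.

```bash
python3 -c "
from station import arm
print(arm.sign_off())"
```

```text
the job is handed in; nothing more can be done
None
```

The job is handed in: the spool, loupe and parts box each stand upright in their own tray, the heat sink was already in its tray so I left it, and the last camera check before hand-in showed the jar and tin unmoved.

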